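# Slide the hanging block round the bent rail

### The arm

A 6-joint arm with a two-finger parallel gripper is mounted at the origin on a cart in front of the work surface, level with it; the furniture and walls round the work are solid. World frame = base frame: x ahead of the robot, y to its left, z up, the work surface at z = 0. Lengths are in m, angles in rad, forces in N, time in s.
With the tool pointing down it reaches from about 0.325 to 0.775 m from the base axis. Payload 5.5 kg.
Tool frame: the origin (TCP) lies between the finger pads; the fingertips stand 8 mm ahead of it and the grasp point (between the pads) lies 11 mm behind it (tcp_to_tips is the distance from the TCP to the fingertips, in m); z points along the fingers, y is the line along which they close (so a half turn about z gives the same grasp; the last joint's range is limited). The gripper opens to 88 mm and grips with 3 to 60 N. Pads are 20 mm wide; open, the fingers measure 115 mm over their backs; the gripper's body (75 mm by 178 mm) begins 61 mm behind the grasp point.
Start: joints at [1.278, 0.091, 1.231, -0, 1.82, -0.057], TCP at [0.14, 0.583, 0.231] pointing down, gripper open.
Joint ranges: [-2.87, 2.87], [-0.86, 2.18], [0.17, 2.46], [-1.51, 4.65], [0.06, 2.69], [-2.65, 2.65]. Speed limits (rad/s): [2.57, 2.57, 3.01, 3.14, 3.14, 3.14].

### API

Orientations are given as a unit quaternion [w, x, y, z].
In Python, from bench import * gives the robot as it stands. Calls block until the motion is done:
- move_to(position, orientation): joint-space move of the TCP to a pose.
- move_l(position, speed=0.15, orientation=None): straight line of the TCP; orientation=None keeps the orientation; speed is the mean speed in m/s.
- movej(angles): joint-space move.
- gripper_open() and close(): open the fingers fully, or close them until they stop; the grip force is fixed at half the most.
- hold(seconds).
- inverse_kinematics(position, orientation): joint angles nearest the present ones, or None.
- state(): the state.
- get_image(name): name is "scene" or "side" or "wrist"; returns a dict with "frame" (480x640x3 uint8, blue, green, red), "depth" (480x640 float32, m along the optical axis (not along the pixel's ray), 0 where there is no reading), "camera_matrix" (3x3 intrinsics, pixels), "view" (4x4, takes a point from world to camera coordinates). Camera axes: x right, y up, looking along -z (the intrinsics and any distortion apply to the point x, -y, -z); pixel columns grow to the right and rows downward; lengths in m; the calibration is good to about 2 mm. A picture is of the moment at which its call begins.
A pose or a line that the arm cannot do raises IKError and nothing moves.
- job_done(): hands the job in; it is judged then, once.
The state is a dict: "time": time; "joint_pos": joint angles; "dq": joint speeds; "joint_torque": joint torques, N m; "ee_pos": TCP position; "ee_rot": TCP orientation; "ft_force": force on the tool from outside, world axes, zero at the start; "moment": the same for the moment, N m; "finger_gap": finger opening in m; "finger_force": force on a finger pad.
Only numpy, scipy, OpenCV 4.12 (cv2) and the standard library are available. Lean on these libraries where they do the work, as an engineer would, in place of code of your own. Each camera call takes 0.05 s, during which the arm holds its last target. There are 200 camera calls.

### The job

Put the drilled wooden hanging block on the bent utensil rail: thread it over the rail's open end, slide it gently along the bar and round the bend without letting it bind, and press it home against the stop ring with a light steady push of about 5 N, then let go so that it sits flush against the ring. Feel your way: never press on the bar with more than 8 N, and do not shift the stop ring, which marks the place and gives way at about 8 N. Leave the egg timer, the spice jars and the sink plug where they are.

Things in the scene. Friction and masses are not known exactly. Their poses are not given: they have to be found in the camera images.
- rail_stand: Fixed steel stand: dark round foot (90 mm across), post, and a level round bar 10 mm thick, its centreline 120 mm above the worktop. Origin: under the post, on the worktop; z up. From the post the bar runs 125 mm along the stand's own -y, bends 70 degrees towards its own -x (robot side) with a 60 mm centreline radius, then runs 50 mm straight to the open, rounded end.
- rail_end (a point): Centre of the bar's cross-section at the open end, at [-0.0865, -0.1985, 0.12] in the stand's frame; the rounded tip stands 5 mm farther out. From here the first straight leg leads away along [0.940, 0.342, 0] of the stand's frame.
- bend_start (a point): Bar centreline where the first straight leg (50 mm from rail_end) meets the bend, at [-0.0395, -0.1814, 0.12] in the stand's frame. Has the stand's axes.
- bend_finish (a point): Bar centreline where the bend meets the long straight leg, at [0, -0.125, 0.12] in the stand's frame. The leg leads along the stand's +y to the stop ring. Has the stand's axes.
- stop_ring: Dark steel ring, 24 mm across, 9 mm thick, clamped on the long leg 45 to 75 mm from the post, a small thumb screw on top. Origin: on the bar's centreline, in the face that looks towards the bend; its y axis runs along the bar, away from the bend. The clamp only grips by friction: under a push of about 8 N along the bar the ring creeps towards the post and stays there; it marks the place, so do not shift it.
- slide_block: Loose light-wood block standing on the worktop: 26 mm long (its x, along the bore), 32 mm wide (its y, grip here), 48 mm tall, about 90 g. Origin: centre of the underside. A 12 mm bore goes through along x, centre 28 mm up; it only just passes the bend, its middle 0.7 mm inside the bar's curve. A 6 mm brass hanging pin 9 mm up sticks out 12 mm at both ends. It is the same both ways round.
- block_bore (a point): Middle of the block's bore, 28 mm above its underside, 13 mm from either end face. Has the block's axes (x along the bore).
- egg_timer: Loose red twist timer, 61 mm across, 60 mm high, behind the rail; leave alone. Origin: centre of the underside.
- spice_1: Loose spice jar with a dark cap, 41 mm across, 105 mm high, behind the rail; leave alone. Origin: centre of the underside.
- spice_2: A second loose spice jar of the same shape next to the first; leave alone. Origin: centre of the underside.
- sink_plug: Loose black rubber sink plug, 48 mm across, 33 mm high, by the edge of the sink; leave alone. Origin: centre of the underside.
Mind the look-alikes: they are no part of the job. Several things have the shape of the slide_block; the one meant has the colours described above.

How it is judged:
By the outcome, as a careful person would: the job done as asked, in the order asked, and still so for the second after the job is handed in, with the robot touching nothing.
It also fails if it takes over 72 s, if anything falls off the work surface, if the arm or the gripper's body presses on something with over 40 N, if the wrist force passes 120 N, or if a joint passes its speed limit or range.

## Working session

There is one attempt and no reset: what is moved stays moved. The work goes in short steps, each a Python script; the robot and the scene stay as the last script left them, time stands still between calls to the robot, and variables do not carry over. Pictures are saved under pics/ and viewed, at most 10 in all, crops included, and the job is handed in when it is done.

```bash
ls; mkdir -p pics; python3 - <<'E'
from bench import *
import cv2,numpy as np,pickle
s=state();print({k:np.round(v,3) if not isinstance(v,dict) else v for k,v in s.items()})
d={}
for n in("scene","side"):
    g=get_image(n);d[n]=g;cv2.imwrite(f"pics/{n}0.png",g["frame"])
    print(n,np.round(g["camera_matrix"],1).tolist(),np.round(g["view"],3).tolist(),[k for k in g])
pickle.dump(d,open("im0.pkl","wb"))
E
```

```text
pics
{'time': np.float64(0.0), 'joint_pos': array([ 1.278,  0.092,  1.232,  0.   ,  1.82 , -0.057]), 'dq': array([-0.001,  0.001,  0.001,  0.001,  0.   ,  0.001]), 'joint_torque': array([-1.0000e-03, -4.4644e+01, -4.0645e+01,  7.0000e-02,  2.9000e-02,
       -0.0000e+00]), 'ee_pos': array([0.14 , 0.583, 0.229]), 'ee_rot': array([-0.   ,  0.118,  0.993, -0.001]), 'ft_force': array([0.549, 0.378, 0.957]), 'moment': array([-0.002,  0.003,  0.028]), 'finger_force': np.float64(0.0), 'finger_gap': np.float64(0.088)}
scene [[484.9, 0.0, 316.7], [0.0, 484.9, 240.6], [0.0, 0.0, 1.0]] [[-0.892, -0.452, -0.005, 0.504], [0.351, -0.699, 0.623, -0.299], [-0.285, 0.554, 0.782, -0.748], [0.0, 0.0, 0.0, 1.0]] ['frame', 'depth', 'camera_matrix', 'view']
side [[477.4, 0.0, 323.1], [0.0, 477.4, 241.1], [0.0, 0.0, 1.0]] [[-0.928, -0.372, -0.002, 0.504], [0.194, -0.488, 0.851, -0.228], [-0.318, 0.79, 0.525, -0.805], [0.0, 0.0, 0.0, 1.0]] ['frame', 'depth', 'camera_matrix', 'view']
```

View pics/scene0.png

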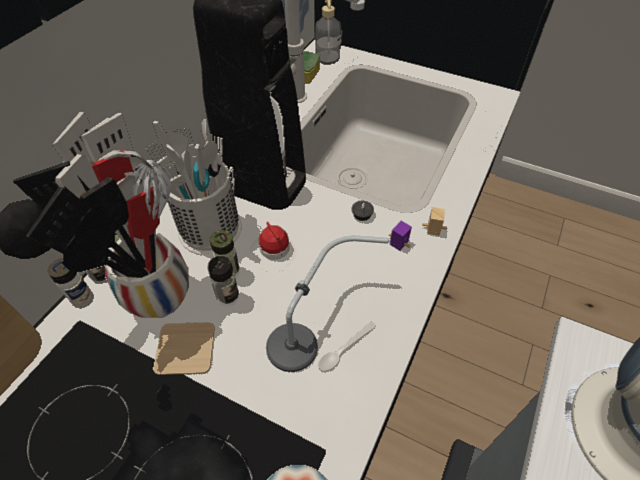

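View pics/side0.png

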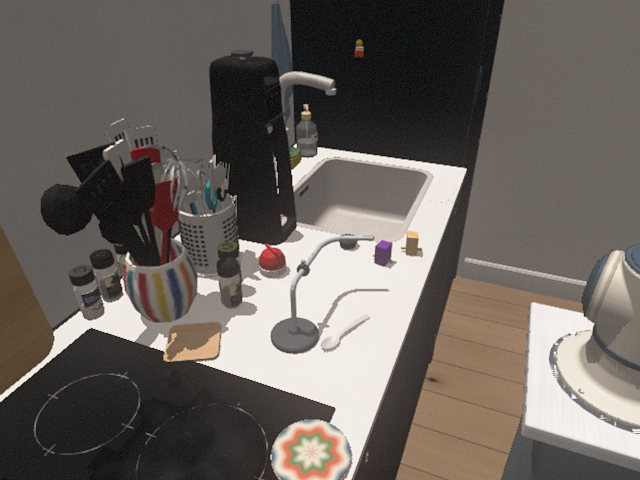

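Candidates for the block: light-wood at scene (436,220)/side (412,243) with a brass pin, the purple block at (401,235), and the flat cutting board at (186,348). I choose the light-wood one by its colours and pin. The stand foot is at (292,345), the ring at (302,288), the bar end at about (390,240), and the bend near (335,242).

```bash
cat > h.py <<'E'
import numpy as np,cv2
def cloud(g):
    K,V=g["camera_matrix"],g["view"];d=g["depth"].astype(float)
    v,u=np.mgrid[:d.shape[0],:d.shape[1]]
    pc=np.stack([(u-K[0,2])/K[0,0]*d,-(v-K[1,2])/K[1,1]*d,-d],-1)
    return (pc-V[:3,3])@V[:3,:3]
def ray(g,u,v,z):
    K,V=g["camera_matrix"],g["view"];R=V[:3,:3]
    u=np.asarray(u,float);v=np.asarray(v,float)
    c=-R.T@V[:3,3];D=np.stack([(u-K[0,2])/K[0,0],-(v-K[1,2])/K[1,1],-np.ones_like(u)],-1)@R
    return c+D*((z-c[2])/D[...,2])[...,None]
def proj(g,p):
    q=g["view"][:3,:3]@np.asarray(p)+g["view"][:3,3];K=g["camera_matrix"]
    return K[0,0]*q[0]/-q[2]+K[0,2],K[1,1]*q[1]/q[2]+K[1,2]
E
python3 - <<'E'
import pickle;from h import *
d=pickle.load(open("im0.pkl","rb"))
for n,box,bb,fb in(("scene",(285,395,225,325),(420,450,200,240),(260,325,318,375)),("side",(285,378,228,320),(400,425,225,260),(265,325,312,355))):
    g=d[n];P=cloud(g);print(n,"cam",-g["view"][:3,:3].T@g["view"][:3,3])
    def sub(b):return P[b[2]:b[3],b[0]:b[1]],g["frame"][b[2]:b[3],b[0]:b[1]]
    p,f=sub(box);m=(p[...,2]>.112)&(p[...,2]<.128)&(g["depth"][box[2]:box[3],box[0]:box[1]]>0)
    v,u=np.nonzero(m);print("bar n",m.sum())
    q=p[m];
    o=np.argsort(v);
    # column-wise medians
    for c in range(box[0],box[1],8):
        k=(u+box[0]>=c)&(u+box[0]<c+3)
        if k.sum():print(c,np.median(v[k])+box[2],np.round(np.median(q[k],0),4),k.sum())
    p,f=sub(fb);hsv=cv2.cvtColor(f,cv2.COLOR_BGR2HSV);m=(hsv[...,2]<110)&(p[...,2]<.025)&(p[...,2]>.004)
    q=p[m];(c,r)=cv2.minEnclosingCircle(q[:,:2].astype(np.float32));print("foot",m.sum(),c,r,np.median(q,0))
    p,f=sub(bb);hsv=cv2.cvtColor(f,cv2.COLOR_BGR2HSV);m=(hsv[...,1]>70)&(p[...,2]>.004)&(p[...,2]<.06)
    q=p[m];print("block",m.sum(),q.min(0),q.max(0),q.mean(0));t=q[q[:,2]>.044];print("top",len(t),t.mean(0),cv2.minAreaRect(t[:,:2].astype(np.float32)))
E
```

```text
scene cam [0.34056868 0.43320982 0.77419009]
bar n 852
285 314.0 [0.5571 0.1163 0.1144] 11
293 301.0 [0.5546 0.0965 0.1242] 45
301 292.0 [0.5518 0.0738 0.1237] 19
309 275.0 [0.5544 0.0418 0.1248] 38
317 261.0 [0.5555 0.0119 0.1249] 36
325 249.0 [ 0.5544 -0.0167  0.1239] 27
333 243.0 [ 0.549  -0.0363  0.1238] 19
341 240.0 [ 0.5393 -0.0483  0.1241] 17
349 238.0 [ 0.5288 -0.0571  0.1243] 17
357 238.0 [ 0.5162 -0.0631  0.1237] 17
365 238.5 [ 0.504  -0.0681  0.1246] 18
373 239.0 [ 0.4911 -0.0734  0.1249] 17
381 240.0 [ 0.4782 -0.0786  0.1241] 16
foot 1801 (0.5524977445602417, 0.11831891536712646) 0.04428764805197716 [0.5485009  0.12386443 0.01316755]
block 375 [ 0.3964314  -0.26917526  0.00420823] [ 0.44398108 -0.2300076   0.05259805] [ 0.41926147 -0.24277261  0.0346143 ]
top 173 [ 0.42034443 -0.24852883  0.04847867] ((0.4209875464439392, -0.2504020929336548), (0.02578127384185791, 0.035785261541604996), 12.031039237976074)
side cam [0.25554458 0.71205267 0.61805985]
bar n 584
293 283.5 [0.5524 0.1112 0.1198] 34
301 272.0 [0.551  0.0797 0.1243] 27
309 262.0 [0.551  0.0435 0.1238] 35
317 250.0 [0.5525 0.0011 0.1236] 25
325 242.5 [ 0.5481 -0.0304  0.1236] 16
333 239.5 [ 0.5382 -0.0464  0.123 ] 16
341 238.0 [ 0.5251 -0.0583  0.1235] 15
349 238.0 [ 0.5107 -0.065   0.1224] 15
357 238.0 [ 0.4956 -0.0695  0.1229] 15
365 238.0 [ 0.4808 -0.0767  0.1225] 15
373 238.0 [ 0.467  -0.0821  0.1221] 8
foot 440 (0.5510854125022888, 0.12019630521535873) 0.04366687685251236 [0.53533524 0.12601396 0.01156691]
block 271 [ 0.39617826 -0.27127774  0.00539063] [ 0.44118305 -0.22795365  0.0502649 ] [ 0.41758531 -0.24114301  0.03121759]
top 84 [ 0.4185496  -0.24895692  0.04741096] ((0.4195791184902191, -0.2519281804561615), (0.02342713065445423, 0.038369301706552505), 18.28447914123535)
```

```bash
cat >> h.py <<'E'
from bench import *
from scipy.spatial.transform import Rotation as Ro
def q(yaw):  # tool down, tool y axis perpendicular to bore direction yaw; tool x = bore dir
    r=Ro.from_euler('z',yaw)*Ro.from_euler('x',np.pi)
    x,y,z,w=r.as_quat();return [w,x,y,z]
E
python3 - <<'E'
from h import *;import pickle
d=pickle.load(open("im0.pkl","rb"));g=d["scene"]
for n,u,v,z in(("purple",402,230,.048),("crock",150,250,.15),("spoonred",150,200,.25),("spice1",222,263,.105),("spice2",222,240,.105),("timer",272,235,.05),("plug",362,208,.03)):print(n,np.round(ray(g,u,v,z),3))
a=q(np.radians(20))
for p,y in(((.47,-.03,.33),20),((.47,-.03,.33),200),((.42,-.25,.05),13),((.42,-.25,.05),193),((.55,0.05,.12),90),((.55,.05,.12),270)):
    j=inverse_kinematics(list(p),q(np.radians(y)));print(p,y,None if j is None else np.round(j,2))
E
```

```text
purple [ 0.469 -0.179  0.048]
crock [0.801 0.13  0.15 ]
spoonred [0.788 0.104 0.25 ]
spice1 [0.707 0.075 0.105]
spice2 [0.735 0.033 0.105]
timer [ 0.688 -0.053  0.05 ]
plug [ 0.567 -0.213  0.03 ]
(0.47, -0.03, 0.33) 20 [-0.14 -0.21  1.34 -0.    2.01  1.09]
(0.47, -0.03, 0.33) 200 [-0.14 -0.21  1.34  0.    2.01 -2.06]
(0.42, -0.25, 0.05) 13 [-0.61 -0.17  1.81 -0.    1.51  0.74]
(0.42, -0.25, 0.05) 193 [-0.61 -0.17  1.81  0.    1.51 -2.4 ]
(0.55, 0.05, 0.12) 90 [ 0.03 -0.03  1.55 -0.    1.62  0.03]
(0.55, 0.05, 0.12) 270 None
```

```bash
python3 - <<'E'
from h import *;import pickle
move_to([.47,-.03,.33],q(np.radians(20)));hold(.3);g=get_image("wrist");cv2.imwrite("pics/w1.png",g["frame"])
c=-g["view"][:3,:3].T@g["view"][:3,3];print(c,state()["ee_pos"],state()["time"])
for p in((.4665,-.0795,.12),(.553,.0,.12),(.42,-.25,.048)):print(proj(g,p))
move_to([.42,-.25,.20],q(np.radians(13)));hold(.3);g2=get_image("wrist");cv2.imwrite("pics/w2.png",g2["frame"])
print(-g2["view"][:3,:3].T@g2["view"][:3,3],state()["ee_pos"],state()["time"],state()["ft_force"]);print(proj(g2,(.42,-.25,.048)))
pickle.dump([g,g2],open("w.pkl","wb"))
cv2.imwrite("pics/w12.png",np.hstack([cv2.resize(x["frame"],(400,300)) for x in(g,g2)]))
E
```

```text
[ 0.54584086 -0.0014559   0.48371983] [ 0.47003628 -0.02978743  0.32995337] 2.9417
(np.float64(372.97678316860544), np.float64(234.03105720891384))
(np.float64(328.10368846311945), np.float64(119.984157419016))
(np.float64(477.6749328598322), np.float64(296.6855101204732))
[ 0.49901103 -0.23045172  0.35450389] [ 0.42047465 -0.24949637  0.20046954] 4.3083 [-0.23266824  0.70154164 -0.2276053 ]
(np.float64(327.96725221202263), np.float64(229.7463566995155))
```

View pics/w12.png

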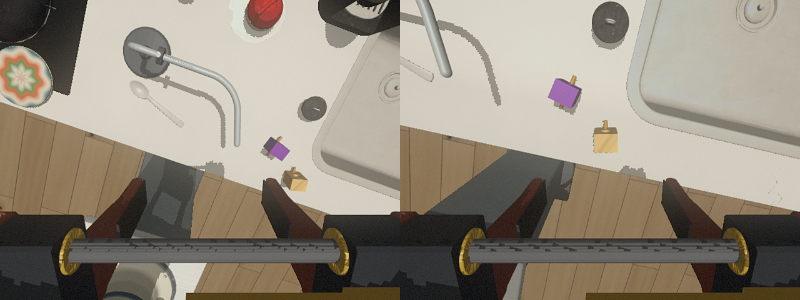

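The left view shows the rail end at about full-res (380,232) and the bend near (370,150). The right view shows the wood block at about (329,225), pin along the image vertical, clear of the purple block at (263,149).

```bash
python3 - <<'E'
from h import *;import pickle
from scipy.optimize import least_squares
g,g2=pickle.load(open("w.pkl","rb"));d=pickle.load(open("im0.pkl","rb"))
a=np.linspace(0,np.radians(70),60)
path=np.vstack([np.c_[np.zeros(80),np.linspace(-.02,-.125,80)],np.c_[-.06+.06*np.cos(a),-.125-.06*np.sin(a)],np.array([-.0395,-.1814])+np.linspace(0,.05,50)[:,None]*np.array([-.94,-.342])])
def fit(g):
    P=cloud(g);L=(P-[.552,.119,0]);
    m=(P[...,2]>.108)&(P[...,2]<.13)&(g["depth"]>0)&(P[...,0]>.44)&(P[...,0]<.58)&(P[...,1]>-.1)&(P[...,1]<.095)
    m=m&~((P[...,1]>.035)&(P[...,0]<.54))
    n,l,s,c=cv2.connectedComponentsWithStats(m.astype(np.uint8));m=l==1+np.argmax(s[1:,4])
    v,u=np.nonzero(m);W=ray(g,u,v,.12)[:,:2]
    def res(x):
        R=np.array([[np.cos(x[2]),-np.sin(x[2])],[np.sin(x[2]),np.cos(x[2])]]);l=(W-x[:2])@R
        D=np.linalg.norm(l[:,None]-path[None],axis=2);return D.min(1)
    r=least_squares(res,[.552,.119,0],x_scale=.01,diff_step=1e-3,loss='soft_l1',f_scale=.004)
    # tip check
    x=r.x;R=np.array([[np.cos(x[2]),-np.sin(x[2])],[np.sin(x[2]),np.cos(x[2])]]);l=(W-x[:2])@R
    s=(l-[-.0865,-.1985])@[-.94,-.342];return x,m.sum(),np.sqrt((r.fun**2).mean()),"tip over",s.max(),"rail_end",x[:2]+R@[-.0865,-.1985]
for n,gg in(("w1",g),("scene",d["scene"]),("side",d["side"])):print(n,*[np.round(k,4) if not isinstance(k,str) else k for k in fit(gg)])
# ring from w1
P=cloud(g);hsv=cv2.cvtColor(g["frame"],cv2.COLOR_BGR2HSV)
for n,gg in(("w1",g),("scene",d["scene"])):
    P=cloud(gg);hsv=cv2.cvtColor(gg["frame"],cv2.COLOR_BGR2HSV)
    m=(hsv[...,2]<100)&(P[...,2]>.1)&(P[...,2]<.137)&(abs(P[...,0]-.553)<.02)&(P[...,1]>.02)&(P[...,1]<.1);p=P[m];print("ring",n,m.sum(),np.percentile(p[:,1],[2,10,50,90,98]) if len(p) else 0,np.median(p,0) if len(p) else 0)
P=cloud(g2);hsv=cv2.cvtColor(g2["frame"],cv2.COLOR_BGR2HSV)
near=np.hypot(P[...,0]-.42,P[...,1]+.25)<.04
m=near&(P[...,2]>.043)&(P[...,2]<.054)&(hsv[...,0]<30)&(hsv[...,1]>50)
v,u=np.nonzero(m);W=ray(g2,u,v,.048)[:,:2];print("top",m.sum(),cv2.minAreaRect(W.astype(np.float32)),np.median(P[m],0))
m=near&(P[...,2]>.004)&(P[...,2]<.016)&(hsv[...,1]>50)&(hsv[...,0]<35);v,u=np.nonzero(m);W=ray(g2,u,v,.009)[:,:2]
print("pin",m.sum(),W.mean(0) ,cv2.minAreaRect(W.astype(np.float32)))
cv2.imwrite("pics/blk.png",cv2.resize(g2["frame"][120:300,230:410],(720,720))[:600])
E
```

```text
w1 [0.5545 0.1172 0.0263] 2567 0.0037 tip over 0.005 rail_end [ 0.4733 -0.0835]
scene [0.5538 0.1164 0.029 ] 768 0.004 tip over 0.0039 rail_end [ 0.4731 -0.0845]
side [0.5517 0.1159 0.029 ] 528 0.0054 tip over 0.0045 rail_end [ 0.4709 -0.085 ]
ring w1 191 [0.0641742  0.06443773 0.06674364 0.07158767 0.07273603] [0.55117437 0.06674364 0.12716021]
ring scene 91 [0.06507872 0.06676772 0.07201622 0.07344516 0.07397108] [0.55119164 0.07201622 0.12837053]
top 1182 ((0.4218083918094635, -0.2505827248096466), (0.027078095823526382, 0.031670212745666504), 14.03840446472168) [ 0.42175208 -0.25088989  0.04763856]
pin 161 [ 0.43502019 -0.24674386] ((0.4210691750049591, -0.2463528960943222), (0.02903585135936737, 0.047645848244428635), 84.31912994384766)
```

View pics/blk.png

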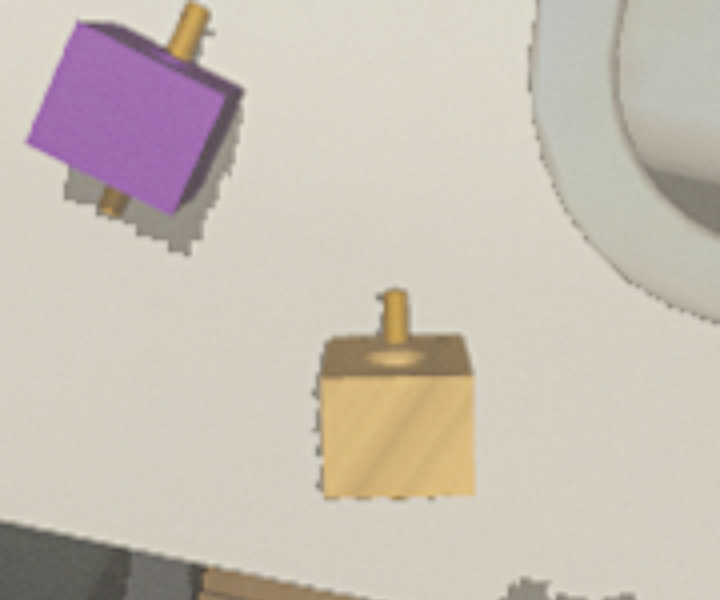

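The crop confirms a light-wood block with a brass pin and its bore along tool x; the purple one is separate. Grasping it now.

```bash
python3 - <<'E'
from h import *;import pickle
y=np.radians(14)
move_to([.4218,-.2506,.10],q(y));move_l([.4218,-.2506,.026],.12);close();hold(.2);s=state();print(s["finger_gap"],s["finger_force"],s["ee_pos"])
move_l([.4218,-.2506,.16],.15)
Y=np.radians(21.6)
move_to([.436,-.098,.16],q(Y));move_l([.436,-.098,.118],.1);hold(.4);s=state()
print(s["ee_pos"],s["ft_force"],s["moment"],s["finger_gap"],s["time"])
g=get_image("wrist");cv2.imwrite("pics/w3.png",g["frame"]);pickle.dump(g,open("w3.pkl","wb"))
P=cloud(g)
hsv=cv2.cvtColor(g["frame"],cv2.COLOR_BGR2HSV)
m=(P[...,2]>.128)&(P[...,2]<.155)&(hsv[...,0]>8)&(hsv[...,0]<30)&(hsv[...,1]>50)&(np.hypot(P[...,0]-.436,P[...,1]+.098)<.04)
print("top",m.sum(),np.median(P[m],0))
E
```

```text
0.03199427690810695 30.0000212341547 [ 0.42177383 -0.25062154  0.0259467 ]
[ 0.43617575 -0.09799901  0.11838971] [-1.27000512  0.71342079 -0.94911007] [-0.08757171  0.1163354   0.05240567] 0.031938884069447546 9.325
top 7143 [ 0.43931797 -0.09681092  0.14004368]
```

View pics/w3.png

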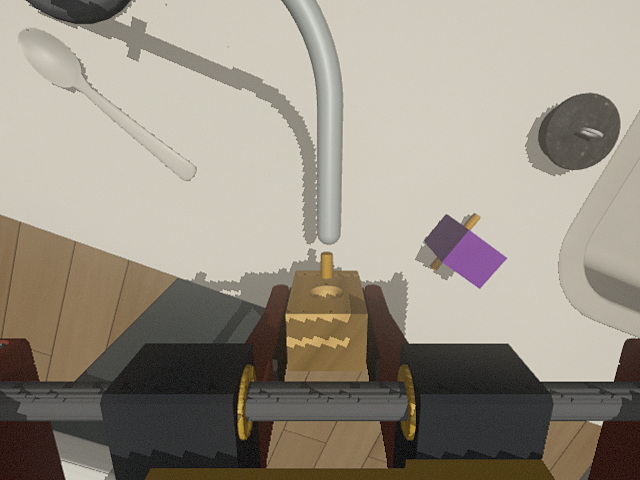

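The view shows the block held squarely (front top edge u 287–366, bore about (326,290)) and the bar tip at (330,240), so the remaining lateral error is about 1–2 mm. I'll measure block against bar in this one camera.

```bash
python3 - <<'E'
from h import *;import pickle
g=pickle.load(open("w3.pkl","rb"));P=cloud(g);Y=np.radians(21.6);ex=np.array([np.cos(Y),np.sin(Y)]);ey=np.array([-ex[1],ex[0]]);o=np.array([.43618,-.098])
hsv=cv2.cvtColor(g["frame"],cv2.COLOR_BGR2HSV)
m=(P[...,2]>.1)&(P[...,2]<.135)&(g["depth"]>0)&(hsv[...,1]<45)
for r in range(130,246,8):
    u=np.nonzero(m[r,300:350])[0]+300
    if len(u)>5:
        a=ray(g,[u.min()-.5,u.max()+.5],[r,r],.12)[:,:2]-o;print(r,u.min(),u.max(),"s",(a@ex).mean().round(4),"lat",np.round(a@ey,4),(a@ey).mean().round(5),"ztop",np.round(np.median(P[r,u.min()+4:u.max()-3,2]),4))
w=(hsv[...,0]>8)&(hsv[...,0]<30)&(hsv[...,1]>50)
for r in range(280,350,6):
    u=np.nonzero(w[r,270:385])[0]+270
    if len(u)>20:
        a=ray(g,[u.min()-.5,u.max()+.5],[r,r],.1405)[:,:2]-o
        print(r,u.min(),u.max(),"s",(a@ex).mean().round(4),"lat",np.round(a@ey,4),(a@ey).mean().round(5),"z",np.round(np.median(P[r,315:340,2]),4))
E
```

```text
130 317 342 s 0.0802 lat [ 0.0046 -0.0055] -0.00042 ztop 0.1247
138 317 342 s 0.0773 lat [ 0.0046 -0.0055] -0.00043 ztop 0.1243
146 317 342 s 0.0743 lat [ 0.0046 -0.0055] -0.00044 ztop 0.124
154 317 341 s 0.0712 lat [ 0.0047 -0.0052] -0.00025 ztop 0.1242
162 317 341 s 0.0681 lat [ 0.0047 -0.0052] -0.00025 ztop 0.1243
170 317 341 s 0.065 lat [ 0.0047 -0.0052] -0.00026 ztop 0.1243
178 317 341 s 0.0618 lat [ 0.0047 -0.0053] -0.00027 ztop 0.1246
186 317 341 s 0.0586 lat [ 0.0048 -0.0053] -0.00027 ztop 0.1243
194 317 341 s 0.0554 lat [ 0.0048 -0.0054] -0.00028 ztop 0.1245
202 317 341 s 0.0521 lat [ 0.0048 -0.0054] -0.00029 ztop 0.1246
210 317 340 s 0.0488 lat [ 0.0048 -0.005 ] -9e-05 ztop 0.1241
218 317 340 s 0.0454 lat [ 0.0049 -0.0051] -9e-05 ztop 0.1243
226 317 340 s 0.042 lat [ 0.0049 -0.0051] -0.0001 ztop 0.1243
234 317 340 s 0.0385 lat [ 0.0049 -0.0051] -0.0001 ztop 0.124
242 323 335 s 0.035 lat [ 0.0024 -0.0031] -0.00032 ztop 0.1237
280 293 360 s 0.0263 lat [ 0.0135 -0.0121] 0.00072 z 0.1068
286 273 379 s 0.0238 lat [ 0.0212 -0.0193] 0.00092 z 0.1131
292 271 381 s 0.0213 lat [ 0.022  -0.0202] 0.00092 z 0.1151
298 270 383 s 0.0188 lat [ 0.0225 -0.0211] 0.00073 z 0.1148
304 273 384 s 0.0163 lat [ 0.0215 -0.0216] -4e-05 z 0.1322
310 270 384 s 0.0138 lat [ 0.0227 -0.0217] 0.00053 z 0.1373
316 271 384 s 0.0112 lat [ 0.0225 -0.0218] 0.00034 z 0.1402
322 270 384 s 0.0086 lat [ 0.023  -0.0219] 0.00053 z 0.1402
328 270 384 s 0.006 lat [ 0.0231 -0.022 ] 0.00053 z 0.1401
334 270 384 s 0.0033 lat [ 0.0232 -0.0221] 0.00053 z 0.1401
340 270 384 s 0.0006 lat [ 0.0233 -0.0223] 0.00053 z 0.1403
346 271 383 s -0.0021 lat [ 0.023 -0.022] 0.00053 z 0.14
```

```bash
cat >> h.py <<'E'
def F(n=6):
    f=[];m=[]
    for _ in range(n):
        hold(.01);s=state();f.append(s["ft_force"]);m.append(s["moment"])
    return np.mean(f,0),np.mean(m,0),np.std(f,0)
E
python3 - <<'E'
from h import *;import json
Y=np.radians(21.4);ex=np.array([np.cos(Y),np.sin(Y),0]);ey=np.array([-ex[1],ex[0],0]);o=np.array([.43618,-.098,.1182])-.0006*ey
t=state()["time"];move_l(list(o),.05,q(Y));f,m,s=F(20);print("bias",f,m,s,state()["time"]-t)
b=f;res=[]
for k in range(1,22):
    t=state()["time"];move_l(list(o+ex*.0025*k),.03);t1=state()["time"]-t;f,m,s=F(4);f=f-b
    print(round(.0025*k,4),"along %.2f lat %.2f z %.2f"%(f@ex,f@ey,f[2]),"mz %.3f"%m[2],round(t1,2),np.round((np.array(state()["ee_pos"])-o-ex*.0025*k)*1e3,2))
    if np.linalg.norm(f)>3.5:print("STOP");break
json.dump(b.tolist(),open("bias.json","w"));print(state()["time"])
E
```

```text
bias [-0.0320629   0.06546652 -0.76301917] [-0.03856464  0.1347604   0.00438334] [0.50094569 0.46061423 0.56867765] 0.4167000000000005
0.0025 along -0.06 lat -0.27 z -0.03 mz 0.011 0.25 [ 0.06  0.04 -0.01]
0.005 along 0.39 lat 0.21 z 0.07 mz -0.019 0.25 [ 0.04  0.04 -0.06]
0.0075 along -0.10 lat 0.42 z 0.07 mz 0.033 0.25 [ 0.04  0.03 -0.04]
0.01 along 0.07 lat 0.05 z -0.36 mz -0.021 0.25 [ 0.06  0.05 -0.02]
0.0125 along 0.18 lat -0.31 z -0.03 mz 0.007 0.25 [ 0.03  0.05 -0.03]
0.015 along 0.28 lat -0.44 z -0.07 mz -0.029 0.25 [ 0.03  0.01 -0.03]
0.0175 along -0.41 lat -0.10 z 0.49 mz -0.009 0.25 [ 0.06  0.04 -0.02]
0.02 along 0.22 lat -0.21 z -0.46 mz 0.027 0.25 [ 0.06  0.05 -0.02]
0.0225 along -0.08 lat -0.18 z 0.11 mz 0.005 0.25 [ 0.05  0.03 -0.02]
0.025 along -0.16 lat -0.07 z -0.17 mz 0.015 0.25 [ 0.04  0.02 -0.01]
0.0275 along -0.30 lat 0.18 z -0.20 mz 0.019 0.25 [ 0.04  0.05 -0.  ]
0.03 along 0.12 lat -0.08 z -0.10 mz 0.021 0.25 [ 0.04  0.05 -0.03]
0.0325 along -0.23 lat -0.37 z -0.14 mz 0.023 0.25 [ 0.05  0.05 -0.03]
0.035 along 0.19 lat -0.38 z 0.08 mz -0.004 0.25 [ 0.04  0.02 -0.03]
0.0375 along -0.09 lat 0.14 z 0.07 mz -0.003 0.25 [ 0.04  0.04 -0.02]
0.04 along -0.27 lat -0.26 z -0.20 mz 0.009 0.25 [ 0.06  0.05 -0.01]
0.0425 along -0.48 lat -0.12 z -0.35 mz -0.008 0.25 [ 0.04  0.02 -0.02]
0.045 along -0.43 lat 0.21 z -0.16 mz -0.017 0.25 [ 0.05  0.03 -0.  ]
0.0475 along -0.04 lat -0.07 z 0.03 mz 0.009 0.25 [ 0.04  0.04 -0.02]
0.05 along 0.07 lat 0.35 z -0.28 mz 0.019 0.25 [ 0.06  0.06 -0.03]
0.0525 along 0.10 lat 0.16 z 0.06 mz -0.009 0.25 [ 0.06  0.04 -0.01]
15.7417
```

```bash
cat >> h.py <<'E'
def touch(c,d,b,steps,thr=1.3):
    """from centre c step along unit d until force opposes; returns list (offset, force)"""
    out=[]
    for k in steps:
        move_l(list(c+d*k),.03);f=F(5)[0]-b;out.append((round(k*1e3,2),round(float(f@d),2)))
        if -f@d>thr:break
    move_l(list(c),.03);return out
E
python3 - <<'E'
from h import *;import json
b=np.array(json.load(open("bias.json")))
Y=np.radians(21.4);ex=np.array([np.cos(Y),np.sin(Y),0]);ey=np.array([-ex[1],ex[0],0]);o=np.array([.43618,-.098,.1182])-.0006*ey
st=np.array([.5,.7,.9,1.1,1.3,1.5,1.7])*1e-3
c=o+ex*.0525
for d in(ey,-ey,):print(touch(c,d,b,st))
c=o+ex*.073;move_l(list(c),.03)
for d in(ey,-ey):print(touch(c,d,b,st))
print(state()["time"])
E
```

```text
[(np.float64(0.5), -0.02), (np.float64(0.7), -0.08), (np.float64(0.9), -0.53), (np.float64(1.1), -2.45)]
[(np.float64(0.5), -0.43), (np.float64(0.7), 0.07), (np.float64(0.9), -0.29), (np.float64(1.1), 0.33), (np.float64(1.3), -0.6), (np.float64(1.5), -2.16)]
[(np.float64(0.5), 0.07), (np.float64(0.7), -0.14), (np.float64(0.9), -1.35)]
[(np.float64(0.5), 0.3), (np.float64(0.7), 0.12), (np.float64(0.9), 0.29), (np.float64(1.1), 0.08), (np.float64(1.3), 0.0), (np.float64(1.5), -1.36)]
23.1167
```

```bash
cat > rail.py <<'E'
from h import *;import json
from scipy.interpolate import interp1d
a=np.linspace(np.radians(70),0,200)
leg1=np.array([-.0865,-.1985])+np.outer(np.linspace(-.03,.0499,100),[.9397,.342])
arc=np.c_[-.06+.06*np.cos(a),-.125-.06*np.sin(a)]
leg2=np.c_[np.zeros(100),np.linspace(-.1249,-.02,100)]
pts=np.vstack([leg1,arc,leg2]);S=np.r_[0,np.cumsum(np.linalg.norm(np.diff(pts,axis=0),axis=1))]-.03
path=interp1d(S,pts.T)  # s=0 at rail_end
def pose(s,X):
    P=path(s+np.linspace(-.013,.013,27)).T
    t=P[-1]-P[0];t/=np.linalg.norm(t);n=np.array([-t[1],t[0]]);L=(P-path(s))@n
    c=path(s)+n*(L.max()+L.min())/2
    R=Ro.from_euler('z',X[2]).as_matrix()[:2,:2];return np.r_[X[:2]+R@c,X[3]],np.arctan2(t[1],t[0])+X[2]
def frame(y):
    ex=np.array([np.cos(y),np.sin(y),0]);return ex,np.array([-ex[1],ex[0],0])
def slide(s0,s1,X,b,ds=.003,fmax=5,amin=-3.0,log=True):
    """advance with lateral admittance; X=[x,y,yaw,z] is updated"""
    s=s0
    while s<s1-1e-6:
        s=min(s+ds,s1);p,y=pose(s,X);move_l(list(p),.03,q(y))
        for it in range(5):
            f,m,_=F(5);f=f-b;ex,ey=frame(y);fl,fa,fz=f@ey,f@ex,f[2]
            if log:print("s %.1f a %.2f l %.2f z %.2f mz %.3f X %s"%(s*1e3,fa,fl,fz,m[2]," ".join("%.2f"%v for v in (X[:2]*1e3))))
            g=False
            if abs(fl)>.6:X[:2]+=ey[:2]*np.clip(fl*8e-5,-3e-4,3e-4);g=abs(fl)>1.5
            if abs(fz)>.7:X[3]+=np.clip(fz*8e-5,-3e-4,3e-4);g=g or abs(fz)>1.5
            if np.linalg.norm(f)>fmax or fa<amin:
                g=True
            if not g:break
            p,y=pose(s,X);move_l(list(p),.03,q(y))
        else:
            if fa<amin or np.linalg.norm(f)>fmax:print("STOP at",s);break
    json.dump([s,list(X)],open("st.json","w"));return s,X
E
python3 - <<'E'
from rail import *
b=np.array(json.load(open("bias.json")))
Y=np.radians(21.4);ex,ey=frame(Y);o=np.array([.43618,-.098,.1182])-.0006*ey
yaw=np.radians(1.15);c=o+ex*.073-.0003*ey
R=Ro.from_euler('z',yaw).as_matrix()[:2,:2];X=np.r_[c[:2]-R@path(.034),yaw,.1182];print(X)
slide(.034,.095,X,b);print(state()["time"],X)
E
```

```text
[0.55526417 0.11572724 0.02007129 0.1182    ]
s 37.0 a 0.25 l 0.48 z -0.29 mz -0.008 X 555.26 115.73
s 40.0 a 0.16 l -0.43 z 0.17 mz 0.027 X 555.26 115.73
s 43.0 a 0.15 l 0.14 z 0.09 mz 0.013 X 555.26 115.73
s 46.0 a -0.24 l -0.28 z 0.12 mz -0.023 X 555.26 115.73
s 49.0 a -0.29 l -0.16 z 0.05 mz 0.015 X 555.26 115.73
s 52.0 a 0.31 l 0.42 z -0.18 mz 0.028 X 555.26 115.73
s 55.0 a 0.13 l 0.02 z 0.06 mz 0.006 X 555.26 115.73
s 58.0 a 0.06 l 0.10 z 0.16 mz -0.003 X 555.26 115.73
s 61.0 a -0.25 l 0.15 z 0.22 mz 0.012 X 555.26 115.73
s 64.0 a -0.17 l 0.13 z 0.18 mz 0.012 X 555.26 115.73
s 67.0 a -0.01 l -0.22 z -0.24 mz -0.019 X 555.26 115.73
s 70.0 a 0.02 l 0.11 z -0.26 mz -0.028 X 555.26 115.73
s 73.0 a 0.22 l 0.05 z -0.28 mz -0.013 X 555.26 115.73
s 76.0 a 0.20 l 0.28 z 0.03 mz -0.002 X 555.26 115.73
s 79.0 a 0.01 l -0.15 z -0.10 mz -0.001 X 555.26 115.73
s 82.0 a 0.00 l 0.20 z -0.04 mz -0.014 X 555.26 115.73
s 85.0 a 0.21 l 0.43 z -0.24 mz -0.000 X 555.26 115.73
s 88.0 a 0.50 l 0.09 z 0.01 mz 0.010 X 555.26 115.73
s 91.0 a -0.16 l 0.58 z 0.14 mz -0.015 X 555.26 115.73
s 94.0 a 0.10 l 0.56 z -0.18 mz -0.020 X 555.26 115.73
s 95.0 a -0.12 l 0.17 z -0.10 mz -0.025 X 555.26 115.73
29.2417 [0.55526417 0.11572724 0.02007129 0.1182    ]
```

```bash
python3 - <<'E'
from rail import *
b=np.array(json.load(open("bias.json")));s,X=json.load(open("st.json"));X=np.array(X)
s,X=slide(s,.150,X,b);print(state()["time"],X)
g=get_image("wrist");cv2.imwrite("pics/w4.png",g["frame"])
E
```

```text
s 98.0 a -0.20 l 0.47 z -0.22 mz -0.015 X 555.26 115.73
s 101.0 a 0.45 l 0.70 z 0.22 mz 0.001 X 555.26 115.73
s 104.0 a 0.10 l 0.16 z 0.28 mz -0.030 X 555.21 115.75
s 107.0 a 0.23 l 0.22 z -0.07 mz -0.021 X 555.21 115.75
s 110.0 a 0.36 l -0.13 z -0.34 mz -0.021 X 555.21 115.75
s 113.0 a 0.23 l 0.10 z -0.63 mz -0.007 X 555.21 115.75
s 116.0 a 0.11 l -0.27 z 0.26 mz -0.009 X 555.21 115.75
s 119.0 a 0.27 l 0.06 z 0.12 mz 0.017 X 555.21 115.75
s 122.0 a 0.21 l 0.04 z 0.05 mz 0.007 X 555.21 115.75
s 125.0 a -0.27 l 0.05 z 0.35 mz -0.008 X 555.21 115.75
s 128.0 a 0.31 l -0.09 z -0.16 mz -0.006 X 555.21 115.75
s 131.0 a -0.00 l -0.31 z 0.21 mz -0.009 X 555.21 115.75
s 134.0 a -0.06 l -0.13 z -0.42 mz 0.036 X 555.21 115.75
s 137.0 a -0.14 l 0.14 z -0.28 mz -0.017 X 555.21 115.75
s 140.0 a -0.24 l -0.32 z 0.37 mz -0.002 X 555.21 115.75
s 143.0 a -0.09 l 0.06 z 0.13 mz 0.008 X 555.21 115.75
s 146.0 a -0.03 l -0.35 z 0.16 mz -0.011 X 555.21 115.75
s 149.0 a -0.05 l -0.14 z 0.37 mz -0.002 X 555.21 115.75
s 150.0 a 0.03 l 0.04 z 0.04 mz 0.014 X 555.21 115.75
34.7833 [0.55521172 0.11574652 0.02007129 0.1182    ]
```

View pics/w4.png

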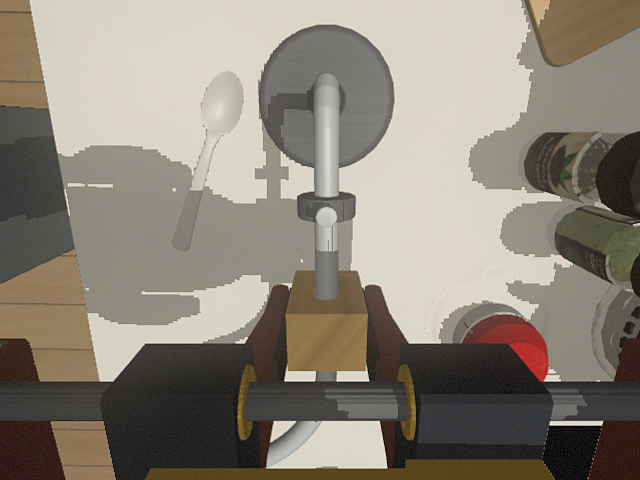

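The block is on the long leg at (326,320), with the ring's near face about 25–30 mm ahead at (326,220). Next I approach, rest the bore on the bar, and press.

```bash
python3 - <<'E'
from rail import *
b=np.array(json.load(open("bias.json")));s,X=json.load(open("st.json"));X=np.array(X)
s,X=slide(s,.174,X,b,ds=.004,log=False)
z0=X[3]
for k in(.5,.7,.9,1.1,1.3,1.5):
    X[3]=z0-k*1e-3;p,y=pose(s,X);move_l(list(p),.03);fz=(F(8)[0]-b)[2];print("z",k,round(fz,2))
    if fz>.9:break
ex,ey=frame(pose(s,X)[1]);ds=.0008;hit=False;s_c=None
f0=F(8)[0]-b
while s<.192:
    s+=ds;p,y=pose(s,X);move_l(list(p),.02,q(y));f,m,_=F(8 if hit else 4);f=f-b;fa=f@ex
    print("s %.2f a %.2f l %.2f z %.2f mz %.3f"%(s*1e3,fa,f@ey,f[2],m[2]))
    if fa<-1.2:ds=.00015 if fa<-2 else .0003;hit=True
    if fa<-4.4:break
f,m,_=F(20);f=f-b;print("final",f@ex,f@ey,f[2],m[2],state()["time"],s,state()["ee_pos"])
json.dump([s,list(X)],open("st.json","w"))
E
```

```text
z 0.5 0.13
z 0.7 -0.22
z 0.9 0.26
z 1.1 -0.31
z 1.3 0.58
z 1.5 2.51
s 174.80 a -1.56 l 0.99 z 3.53 mz -0.019
s 175.10 a -2.77 l 0.16 z 4.29 mz 0.010
s 175.25 a -3.56 l 0.12 z 5.25 mz -0.018
s 175.40 a -3.52 l 0.12 z 5.85 mz 0.016
s 175.55 a -3.82 l 0.35 z 5.66 mz 0.005
s 175.70 a -4.13 l 0.23 z 5.86 mz -0.000
s 175.85 a -3.69 l 0.17 z 6.19 mz -0.003
s 176.00 a -4.14 l 0.09 z 5.91 mz -0.001
s 176.15 a -4.27 l 0.15 z 5.79 mz -0.009
s 176.30 a -3.69 l 0.25 z 5.95 mz 0.007
s 176.45 a -3.71 l 0.27 z 5.91 mz 0.011
s 176.60 a -4.25 l 0.07 z 5.66 mz 0.003
s 176.75 a -4.04 l 0.25 z 5.71 mz 0.001
s 176.90 a -3.78 l 0.01 z 5.85 mz 0.019
s 177.05 a -4.17 l 0.41 z 5.87 mz 0.014
s 177.20 a -4.18 l 0.15 z 6.04 mz -0.000
s 177.35 a -3.63 l 0.56 z 5.93 mz -0.000
s 177.50 a -4.00 l 0.55 z 6.25 mz 0.009
s 177.65 a -4.20 l 0.23 z 6.02 mz 0.026
s 177.80 a -4.12 l 0.33 z 6.02 mz 0.021
s 177.95 a -4.08 l 0.16 z 5.72 mz 0.023
s 178.10 a -4.32 l 0.37 z 6.01 mz 0.014
s 178.25 a -3.96 l 0.35 z 5.72 mz 0.003
s 178.40 a -3.85 l 0.06 z 6.09 mz 0.000
s 178.55 a -3.81 l 0.08 z 6.00 mz 0.027
s 178.70 a -3.98 l 0.41 
[... 1044 characters left out ...]
l 0.08 z 6.12 mz -0.012
s 182.75 a -4.17 l 0.19 z 5.56 mz -0.002
s 182.90 a -3.78 l 0.26 z 6.17 mz -0.004
s 183.05 a -3.90 l 0.40 z 5.89 mz 0.008
s 183.20 a -3.77 l 0.12 z 5.96 mz -0.005
s 183.35 a -4.24 l 0.10 z 5.83 mz -0.015
s 183.50 a -3.96 l 0.44 z 5.81 mz -0.007
s 183.65 a -3.99 l 0.13 z 5.88 mz 0.002
s 183.80 a -4.15 l 0.54 z 6.06 mz -0.010
s 183.95 a -4.25 l -0.01 z 6.03 mz -0.005
s 184.10 a -4.19 l 0.43 z 6.20 mz -0.001
s 184.25 a -3.76 l 0.22 z 5.90 mz -0.000
s 184.40 a -4.26 l 0.09 z 5.93 mz 0.003
s 184.55 a -5.03 l 0.30 z 5.95 mz 0.006
final -4.658082843285142 0.08697859741386836 5.996123078582575 0.006227653218697255 59.4667 0.18455000000000069 [0.556601   0.05156874 0.11694069]
```

```bash
python3 - <<'E'
from rail import *
b=np.array(json.load(open("bias.json")));s,X=json.load(open("st.json"));X=np.array(X)
X[3]+=.0007;p,y=pose(s,X);ex,ey=frame(y);move_l(list(p),.03)
for k in range(10):
    f=F(6)[0]-b;fa=f@ex;print("s %.2f a %.2f l %.2f z %.2f"%(s*1e3,fa,f@ey,f[2]))
    if fa<-4.3 or state()["time"]>65:break
    s+=.0003 if fa>-1.5 else .0002 if fa>-3 else .0001;p,y=pose(s,X);move_l(list(p),.02)
f=F(10)[0]-b;print("final",f@ex,f[2],state()["time"])
json.dump([s,list(X)],open("st.json","w"))
E
```

```text
s 184.55 a -4.73 l -1.09 z 3.23
final -4.909963554921361 3.4470926880564976 59.85
```

```bash
python3 - <<'E'
from rail import *
b=np.array(json.load(open("bias.json")));s,X=json.load(open("st.json"));X=np.array(X)
X[3]+=.0005;p,y=pose(s,X);ex,ey=frame(y);move_l(list(p),.03)
for k in range(10):
    f=F(6)[0]-b;fa=f@ex;print("s %.2f a %.2f l %.2f z %.2f"%(s*1e3,fa,f@ey,f[2]))
    if fa<-4.4 or state()["time"]>64:break
    s+=.0003 if fa>-1.5 else .0002 if fa>-3 else .0001;p,y=pose(s,X);move_l(list(p),.02)
f=F(10)[0]-b;print("final",f@ex,f[2],state()["time"],state()["ee_pos"])
json.dump([s,list(X)],open("st.json","w"))
g=get_image("wrist")
cv2.imwrite("pics/w5.png",g["frame"][180:420,200:460])
E
```

```text
s 184.55 a -5.19 l -1.97 z 1.40
final -4.845407076898749 1.4786761709128158 60.2333 [0.55651682 0.05157403 0.11700243]
```

View pics/w5.png

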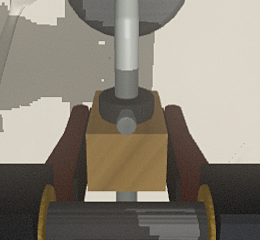

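The crop shows the block's front face up against the ring at about (125,105), with about 4.9 N along the bar and the bar load light. Releasing.

```bash
python3 - <<'E'
from rail import *
hold(.2);gripper_open();p=np.array(state()["ee_pos"]);move_l([p[0],p[1],p[2]+.09],.15);print(state()["time"],state()["finger_gap"])
g=get_image("wrist");P=cloud(g);cv2.imwrite("pics/w6.png",g["frame"][120:480,120:520])
hsv=cv2.cvtColor(g["frame"],cv2.COLOR_BGR2HSV)
m=(P[...,2]>.125)&(P[...,2]<.15)&(hsv[...,0]>8)&(hsv[...,0]<30)&(hsv[...,1]>50)&(np.hypot(P[...,0]-.556,P[...,1]-.05)<.03)
print(m.sum(),cv2.minAreaRect(P[m][:,:2].astype(np.float32)),np.median(P[m],0))
E
```

```text
62.2167 0.08799765606598182
2210 ((0.5562302470207214, 0.055886197835206985), (0.03193015605211258, 0.03558450937271118), 1.1964704990386963) [0.55639865 0.05327502 0.13842669]
```

View pics/w6.png

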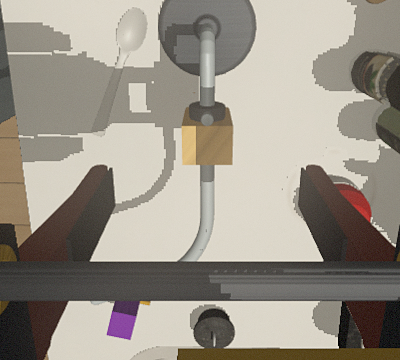

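The block sits at (207,145), flush against the ring at (207,112). The gripper is clear of it, and block and bar agree at yaw 1.2°.

```bash
python3 -c "
from bench import *
print(job_done())"
```

```text
the job is handed in; nothing more can be done
None
```

The light-wood block is on the rail and looks flush against the stop ring. I pressed it home at about 4.9 N, let go and handed the job in at about 62 s. While it was sliding to the ring it rubbed on the bar at about 7.2 N, my own error and close to the 8 N limit; I saw no sign that the ring moved.

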